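Set out the reference parts for a scan

TASK

Lay out the parts for the scanner: set the wide black puck in the middle of the round turntable and stand the nearby tan-domed probe tip on top of it; set the narrower, taller black puck on the bench half-way between the turntable and the white reference ball on its square foot, in line with the two, and stand the black eye loupe on top of it. Centre each thing well on what it stands on, with everything upright and let go, and leave the vial and the white debug probe where they are.

Things in the scene. Friction and masses are not known exactly. Their poses are not given: they have to be found in the camera images.
- wide_puck_c (a point): Centre (half-way up) of the wide black reference puck: a plain round black cylinder, 60 mm diameter, 34 mm high, flat top and bottom, standing upright; z axis up. About 0.11 kg.
- narrow_puck_c (a point): Centre (half-way up) of the narrow black reference puck: a round black cylinder, 44 mm diameter, 50 mm high, flat top and bottom, standing upright; z axis up. About 0.08 kg.
- probe_tip_c (a point): Centre (half-way up) of the probe tip: a tan rounded dome on a black foot, 56 mm high in all, standing on its foot in the front part of the bench (two similar ones far back on the left by the wall are not meant). The foot is 42 mm along the point's x, 52 mm along its y and 24 mm high; the dome above is 32 mm by 40 mm at its base. z axis up. Best gripped on the foot, across x. About 0.055 kg.
- loupe_c (a point): Centre (half-way up) of the eye loupe: a small black hollow cup, open end up, standing upright in the front part of the bench: 32 mm diameter, 21 mm high, gripped round its outside (a small black cap far back by the wall is not meant). z axis up. About 0.03 kg.
- turntable_top (a point): Centre of the top face of the turntable: a fixed round aluminium disc, 110 mm diameter, its top 16 mm above the bench, with two engraved rings. It does not turn. z axis up; the reference ball lies along its +y or -y axis.
- ball_stand: Reference ball stand, fixed to the bench: a matt white ball of 28 mm diameter on a short stem on a square aluminium foot 56 mm by 56 mm by 12 mm; 59 mm high in all. Origin at the centre of the foot's underside, on the bench, straight below the ball. It stands 220 mm from the turntable's centre.
- vial_c (a point): Centre of the vial, a bystander to be left alone: a white screw-cap vial with a red cap, standing upright in the front part of the bench, 25 mm diameter, 56 mm high.
- debug_probe_c (a point): Centre of the debug probe, a bystander to be left alone: a flat white and blue rounded case, 42 mm (x) by 88 mm (y) by 15 mm high.
Mind the look-alikes: they are no part of the job. Leave any blue or yellow look-alike of the part that bears wide_puck_c alone. Of the things that look like the part that bears loupe_c, the smaller one is meant.

How it is judged:
By the outcome, as a careful person would: the job done as asked, in the order asked, and still so for the second after the job is handed in, with the robot touching nothing.
It also fails if it takes over 99 s, if anything falls off the work surface, if the arm or the gripper's body presses on something with over 40 N, if the wrist force passes 120 N, or if a joint passes its speed limit or range.

ROBOT

A 6-joint arm with a two-finger parallel gripper is mounted at the origin on a cart in front of the work surface, level with it; the furniture and walls round the work are solid. World frame = base frame: x ahead of the robot, y to its left, z up, the work surface at z = 0. Lengths are in m, angles in rad, forces in N, time in s.
With the tool pointing down it reaches from about 0.4 to 0.925 m from the base axis. Payload 3.4 kg.
Tool frame: the origin (TCP) lies at the very end of the fingers, on their centre line; the grasp point (between the pads) lies tcp_to_grasp behind it (tcp_to_grasp is the distance from the TCP to the grasp point, in m); z points along the fingers, y is the line along which they close (so a half turn about z gives the same grasp; the last joint's range is limited). The gripper opens to 85 mm and grips with 20 to 120 N. Pads are 22 mm wide; open, the fingers measure 114 mm over their backs; the gripper's body (76 mm by 85 mm) begins 54 mm behind the grasp point. The pads swing forward as they close: fully open they stand 13 mm farther back than shut.
Start: joints at [1.125, 0.307, 1.506, -0, 1.328, -0.073], TCP at [0.209, 0.536, 0.231] pointing down, gripper open.
Joint ranges: [-3.12, 3.12], [-1.05, 2.28], [0.14, 2.33], [-1.42, 4.57], [0.1, 2.73], [-2.68, 2.68]. Speed limits (rad/s): [2.57, 2.57, 3.14, 3.14, 3.14, 3.14].

INTERFACE

Orientations are given as a 3x3 rotation matrix whose columns are the frame's x, y, z axes.
In Python, from bench import sense, snapshot, job_done, look_for, pinpoint, tcp_to_grasp gives the robot as it stands. The module is installed in compiled form; this text tells all that it offers.
- The arm moves only by the tool step_arm, never from a script. Its argument "rows" is one flat list of numbers, 7 for each row, row after row: the closure, from 0 (fully open) to 1 (shut), then the shift along the tool's x, y, z in cm, then the turn, a rotation vector about the tool's x, y, z in rad. A call has 1 to 10 rows; each row is the pose to reach, as a shift and turn from the pose commanded when the call began, along the tool's axes at that moment; what a row does not reach only later rows make up. A row lasts 1/10 s, in which the tool goes at most 50 mm and 8.59 degrees, less where a joint would pass 70% of its speed; a pose out of reach is approached as far as the arm can. A call with a gripper value outside its range is refused whole. The fingers move at their own pace and stop on an object; "grip_force" is the grip in N (left out, the last holds). Time passes only in rows, so rows that repeat a pose let the fingers close. It gives the time, the measured TCP pose, the force, the opening and the grip force at its end, in the units of the state.
- sense(): the state, without advancing time (a new reading comes with each control period).
- snapshot(name): name is "side" or "top" or "wrist"; returns a dict with "pixels" (400x640x3 uint8, blue, green, red), "depth" (400x640 float32, m along the optical axis (not along the pixel's ray), 0 where there is no reading), "fx", "fy", "cx", "cy" (pixels), "R" (3x3) and "t" (3): a world point X has camera coordinates R X + t. Camera axes: x right, y down, z forward; pixel columns grow to the right and rows downward; lengths in m; the calibration is good to about 2 mm. The wrist camera is an equidistant fisheye: a pixel r from the principal point sees the ray r / f radians off the axis. A picture is of the moment at which its call begins.
- job_done(): hands the job in; it is judged then, once.
Trained networks look in a picture, given as the dict that the camera call returned (one of the last four; its "shot" number tells which), for a name from the list of things; names that differ only in an ending like _2 or _b are one class to them, and where a whole thing is asked for, a point or a joint stands for the part that bears it (a point fixed in the world has none). Each returns a list of dicts, best first, with "score" (0 to 1); they miss things now and then, are a little off and sometimes report something else, mostly with a low value. They report only what shows in the picture. A call takes as long as a camera call. They do not tell look-alikes from the thing itself.
- look_for(picture, target): "bbox" ([centre column, centre row, width, height] in pixels, round what is visible of it).
- pinpoint(picture, target): "uv" ([column, row] in pixels: a listed point, or the origin of a listed thing).
The state is a dict: "t": time; "joints": joint angles; "qd": joint speeds; "joint_efforts": joint torques, N m; "tcp_pos": TCP position; "tool_rot": TCP orientation; "contact_force": force on the tool from outside, world axes, zero at the start; "ft_torque": the same for the moment, N m; "gripper_width": finger opening in m; "grip_force": force on a finger pad.
Only numpy, scipy, OpenCV 4.12 (cv2) and the standard library are available. Lean on these libraries where they do the work, as an engineer would, in place of code of your own. Each camera call takes 0.05 s, during which the arm holds its last target. There are 200 camera calls.

## Working session

There is one attempt and no reset: what is moved stays moved. The work goes in short steps, Python scripts to look and compute and a tool call to move; the robot and the scene stay as the last step left them, time stands still between calls to the robot, and variables do not carry over. Pictures are saved under pics/ and viewed, at most 14 in all, crops included, and the job is handed in when it is done.

Besides the shell and the picture viewer there is one more tool, called after "Emit:" as a command line: name --argument value ..., lists and objects as JSON in quotes. step_arm: Moves the arm, as the interface text tells. Its arguments: {"type":"object","properties":{"rows":{"type":"array"},"grip_force":{"type":"number"}},"required":["rows"]}

```bash
mkdir -p pics
cat > h.py <<'E'
import numpy as np, cv2
from bench import *
def shot(n,f=None):
    s=snapshot(n)
    if f: cv2.imwrite('pics/'+f,s['pixels'])
    return s
def ray(s,uv,wrist=False):
    x=(uv[0]-s['cx'])/s['fx'];y=(uv[1]-s['cy'])/s['fy']
    if wrist:
        r=np.hypot(x,y); k=np.tan(r)/r if r>1e-9 else 1; x*=k;y*=k
    R=np.array(s['R']);t=np.array(s['t'])
    return -R.T@t, R.T@np.array([x,y,1.])
def onz(s,uv,z,wrist=False):
    o,d=ray(s,uv,wrist); return o+d*(z-o[2])/d[2]
def proj(s,X):
    c=np.array(s['R'])@np.array(X)+np.array(s['t']); return [s['cx']+s['fx']*c[0]/c[2], s['cy']+s['fy']*c[1]/c[2]]
Z=dict(wide_puck_c=.017,narrow_puck_c=.025,probe_tip_c=.028,loupe_c=.0105,turntable_top=.016,ball_stand=0,vial_c=.028,debug_probe_c=.0075)
E
python3 - <<'E'
from h import *
print(tcp_to_grasp, sense())
for n in ['top','side']:
    s=shot(n,n+'0.png'); print(n,np.round(s['R'],3).tolist(),np.round(s['t'],3),s['fx'])
    for k in Z:
        for r in pinpoint(s,k)[:4]: print(k,np.round(r['uv'],1),round(r['score'],2),np.round(onz(s,r['uv'],Z[k]),4))
E
```

```text
0.0187 {'t': 0.0, 'joints': array([ 1.12550151e+00,  3.07581640e-01,  1.50766294e+00,  3.96632594e-06,
        1.32843317e+00, -7.34982377e-02]), 'qd': array([-0.00021149, -0.00065602,  0.0010439 ,  0.00023044,  0.00062211,
       -0.00087984]), 'joint_efforts': array([-6.52641938e-04, -4.57565868e+01, -2.51922762e+01, -1.45515555e-04,
        1.32096017e-02,  1.81887401e-05]), 'tcp_pos': array([0.20860808, 0.5350685 , 0.23038006]), 'tool_rot': array([[-9.31675752e-01,  3.63289801e-01, -9.01577039e-04],
       [ 3.63290886e-01,  9.31673869e-01, -1.88010944e-03],
       [ 1.56951184e-04, -2.07918710e-03, -9.99997826e-01]]), 'contact_force': array([ 0.3714051 ,  0.56926718, -0.55616898]), 'ft_torque': array([ 0.04575742, -0.0388301 ,  0.01826176]), 'grip_force': 0.0, 'gripper_width': 0.0852895146862153}
top [[-0.002, -1.0, -0.012], [-0.987, 0.004, -0.161], [0.161, 0.011, -0.987]] [0.189 0.525 0.822] 423.4654933016015
wide_puck_c [287.4 134.7] 0.93 [0.6678 0.2431 0.017 ]
wide_puck_c [368.4 138.2] 0.92 [0.659  0.0684 0.017 ]
wide_puck_c [342.5 235.2] 0.78 [0.4505 0.1269 0.017 ]
wide_puck
[... 535 characters left out ...]
7, -0.914, -0.405]] [ 0.523 -0.022  1.172] 481.7969247272877
wide_puck_c [257.6 185.5] 0.97 [0.6659 0.0599 0.017 ]
wide_puck_c [352.1 199.5] 0.77 [0.45   0.1239 0.017 ]
wide_puck_c [244.8 219.5] 0.6 [0.667  0.2379 0.017 ]
narrow_puck_c [288.8 164.9] 0.7 [ 0.6032 -0.0641  0.025 ]
probe_tip_c [339.1 160.6] 0.83 [ 0.4748 -0.1002  0.028 ]
loupe_c [390.8 246.3] 0.72 [0.3872 0.3162 0.0105]
loupe_c [396.3 269.8] 0.6 [0.3873 0.3962 0.0105]
loupe_c [292.5 167.4] 0.4 [ 0.5953 -0.0861  0.0105]
turntable_top [321.2 243.7] 0.91 [0.5146 0.3244 0.016 ]
ball_stand [299.4 204.6] 0.79 [0.5655 0.1219 0.    ]
vial_c [378.7 213.7] 0.81 [0.4012 0.2155 0.028 ]
debug_probe_c [258.9 283.6] 0.9 [0.6116 0.4453 0.0075]
```

View pics/top0.png

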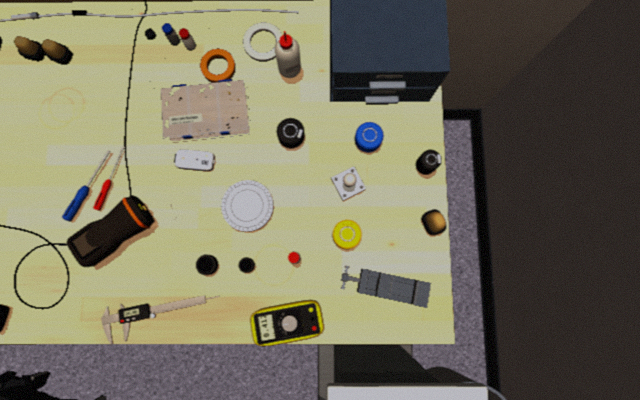

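View pics/side0.png

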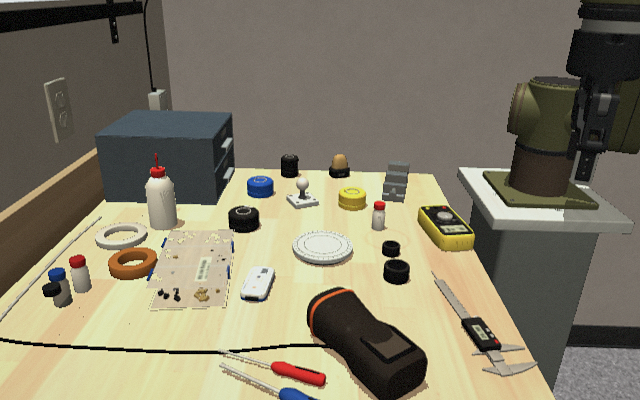

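The top view shows the wide black puck at (290,133), narrow puck (429,162), probe tip (433,222), the smaller loupe (247,265), larger one (207,264), turntable (247,206) and ball (348,183). The side view agrees. Next I refine positions with depth.

```bash
cat >> h.py <<'E'
def cloud(s):
    v,u=np.mgrid[0:400,0:640]; d=s['depth']; 
    c=np.stack([(u-s['cx'])/s['fx']*d,(v-s['cy'])/s['fy']*d,d],-1)
    X=(c-np.array(s['t']))@np.array(s['R']); X[d==0]=np.nan; return X
def to(p,yaw,note=''):
    """tool-axis shift (cm) and turn for TCP target p, pointing down, tool y axis at angle yaw in world"""
    from scipy.spatial.transform import Rotation as Ro
    st=sense(); R=st['tool_rot']; y=np.array([np.cos(yaw),np.sin(yaw),0]); z=np.array([0,0,-1.]); x=np.cross(y,z)
    T=np.stack([x,y,z],1); 
    print(note,'shift cm',np.round(R.T@(np.array(p)-st['tcp_pos'])*100,2),'turn',np.round(Ro.from_matrix(R.T@T).as_rotvec(),3))
E
python3 - <<'E'
from h import *
for n in ['top','side']:
    s=shot(n); X=cloud(s)
    bench=X[(abs(X[...,2])<.01)&(X[...,0]>.4)&(X[...,0]<.65)&(abs(X[...,1]-.2)<.2)]; b=np.median(bench[:,2]); print(n,'bench z',b)
    for k,(x,y),h,r in [('wide',(.667,.241),.034,.05),('narrow',(.605,-.057),.05,.045),('probe',(.474,-.085),.056,.05),('probefoot',(.474,-.085),.024,.05),('loupe',(.386,.32),.021,.03),('big',(.389,.402),.03,.035),('tt',(.517,.325),.016,.07),('ball',(.564,.117),.059,.03),('foot',(.564,.117),.012,.05)]:
        m=(np.hypot(X[...,0]-x,X[...,1]-y)<r)
        Z_=X[...,2]-b; q=X[m&(abs(Z_-h)<.005)]
        if len(q)<5: print(k,len(q),np.nanmax(Z_[m]));continue
        (cx,cy),(w,hh),a=cv2.minAreaRect(q[:,:2].astype(np.float32)*1000)
        print(k,len(q),'mean',np.round(q.mean(0),4),'rect',np.round([cx,cy,w,hh,a],1),'zmax',round(float(np.nanmax(Z_[m])),4))
E
```

```text
top bench z 0.0011292721882508285
wide 596 mean [0.6707 0.2356 0.0343] rect [671.3 235.5  57.8  57.7   0.7] zmax 0.0381
narrow 339 mean [ 0.6028 -0.0545  0.05  ] rect [603.  -54.5  43.5  41.   86.5] zmax 0.0542
probe 128 mean [ 0.4776 -0.0636  0.0552] rect [478.2 -63.8  27.3  21.8  26.1] zmax 0.059
probefoot 162 mean [ 0.4746 -0.0573  0.0237] rect [476.8 -62.7  50.9  40.6  21.6] zmax 0.059
loupe 194 mean [0.3906 0.3251 0.0216] rect [390.8 325.5  30.9  30.2  47.6] zmax 0.0248
big 290 mean [0.3908 0.4065 0.0287] rect [391.  406.7  38.2  39.5   0. ] zmax 0.0316
tt 2091 mean [0.5139 0.3266 0.0173] rect [514.  327.  108.2 108.1  44.7] zmax 0.0211
ball 83 mean [0.5617 0.1127 0.0579] rect [561.4 112.5  20.3  21.   89.9] zmax 0.0612
foot 527 mean [0.5595 0.1133 0.0129] rect [562.  112.1  55.7  56.4  26.4] zmax 0.0612
side bench z 0.0018578993575250526
wide 354 mean [0.6689 0.2409 0.0347] rect [669.4 238.7  58.7  56.2  67.1] zmax 0.0358
narrow 98 mean [ 0.601  -0.05    0.0508] rect [600.3 -53.9  41.   40.3  72.3] zmax 0.052
probe 33 mean [ 0.4755 -0.06    0.0559] rect [474.4 -59.6  26.1  15.6   5.7] zmax 0.0567
probefoot 90 mean [ 0.4758 -0.051   0.0251] rect [474.6 -54.2  51.6  30.2   3.4] zmax 0.0567
loupe 140 mean [0.3892 0.3289 0.0216] rect [389.  326.   32.8  28.7  83.4] zmax 0.0221
big 247 mean [0.3897 0.4094 0.0286] rect [389.7 408.3  39.8  38.6   4.8] zmax 0.0289
tt 1543 mean [0.5129 0.333  0.0175] rect [512.9 328.1 108.6 109.4  21.6] zmax 0.0196
ball 27 mean [0.5606 0.1165 0.0588] rect [560.1 116.4  16.   12.9  15.6] zmax 0.0606
foot 285 mean [0.56   0.1196 0.0136] rect [559.9 113.8  57.6  57.4  25.3] zmax 0.0606
```

Run:
```python
from h import *
to((.671,.2355,.12),.436)
```

```text
shift cm [-53.96 -11.18  11.13] turn [-0.     0.     0.763]
```

Emit:
step_arm --rows '[0,-53.96,-11.18,11.13,0,0,0.763,0,-53.96,-11.18,11.13,0,0,0.763,0,-53.96,-11.18,11.13,0,0,0.763,0,-53.96,-11.18,11.13,0,0,0.763,0,-53.96,-11.18,11.13,0,0,0.763,0,-53.96,-11.18,11.13,0,0,0.763,0,-53.96,-11.18,11.13,0,0,0.763,0,-53.96,-11.18,11.13,0,0,0.763,0,-53.96,-11.18,11.13,0,0,0.763,0,-53.96,-11.18,11.13,0,0,0.763]'

```text
t: 2.0
tcp_pos: [0.6216, 0.2674, 0.1319]
tool_rot: [[-0.422, 0.907, 0.0], [0.907, 0.422, 0.0], [0.0, 0.0, -1.0]]
contact_force: [0.6, 0.2, 0.9]
gripper_width: 0.0853
grip_force: 0.0
```

Run:
```python
from h import *
print(sense()['tcp_pos'])
to((.671,.2355,.12),.436)
```

```text
[0.62155121 0.26738779 0.13191488]
 shift cm [-4.98  3.14  1.19] turn [ 0. -0. -0.]
```

Emit:
step_arm --rows '[0,-4.98,3.14,1.19,0,0,0,0,-4.98,3.14,1.19,0,0,0,0,-4.98,3.14,1.19,0,0,0,0,-4.98,3.14,1.19,0,0,0]'

```text
t: 2.4
tcp_pos: [0.6683, 0.2373, 0.1202]
tool_rot: [[-0.422, 0.907, -0.002], [0.907, 0.422, 0.0], [0.001, -0.001, -1.0]]
contact_force: [0.1, -0.5, 0.0]
gripper_width: 0.0857
grip_force: 0.0
```

Run:
```python
from h import *
print(sense()['tcp_pos'])
s=shot('wrist','w1.png')
print(s['R'],s['t'],s['fx'],s['cx'],s['cy'])
for r in pinpoint(s,'wide_puck_c')[:4]: print(np.round(r['uv'],1),r['score'],onz(s,r['uv'],.017,True))
```

```text
[0.66831347 0.23727927 0.12017115]
[[ 0.90593767  0.42340908 -0.00130093]
 [ 0.40255036 -0.86034711  0.31265965]
 [ 0.13126369 -0.28377384 -0.94986433]] [-0.70599046 -0.07113382  0.25533132] 309.70691628693146 318.10217463815843 198.88648699007507
[320.8 203.2] 0.94 [0.67249665 0.23392727 0.017     ]
[244.4 331.4] 0.94 [0.66052024 0.06634737 0.017     ]
[ 85.8 216.2] 0.63 [0.45200447 0.11346166 0.017     ]
```

View pics/w1.png

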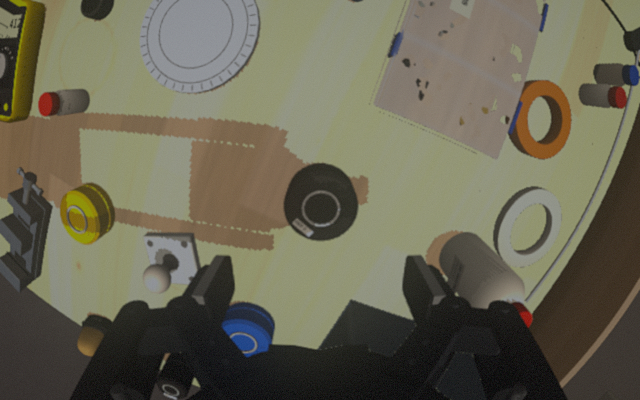

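The wide black puck sits at (320,201), centred under the tool to within 2 mm, with free space beside the fingers. I go down.

Run:
```python
from h import *
to((.6715,.235,.003),.436)
```

```text
shift cm [-0.45  0.19 11.79] turn [-0.    -0.001  0.002]
```

Emit:
step_arm --rows '[0,-0.1,0,4,0,0,0,0,-0.1,0,8,0,0,0,0,-0.1,0,8,0,0,0,0,-0.1,0,8,0,0,0]'

```text
t: 2.9
tcp_pos: [0.6684, 0.237, 0.0406]
tool_rot: [[-0.424, 0.906, -0.002], [0.906, 0.424, -0.0], [0.0, -0.002, -1.0]]
contact_force: [0.1, -1.1, 0.2]
gripper_width: 0.0851
grip_force: 0.0
```

Run:
```python
from h import *
print(sense()['tcp_pos'])
to((.6715,.235,.003),.436)
```

```text
[0.6684135  0.23696773 0.04060176]
 shift cm [-0.31  0.2   3.76] turn [-0.002 -0.     0.002]
```

Emit:
step_arm --rows '[0,-0.31,0.2,0,0,0,0,0,-0.31,0.2,2,0,0,0,0,-0.31,0.2,3.76,0,0,0,0,-0.31,0.2,3.76,0,0,0,0,-0.31,0.2,3.76,0,0,0]'

```text
t: 3.4
tcp_pos: [0.6742, 0.2343, 0.0047]
tool_rot: [[-0.422, 0.906, 0.003], [0.906, 0.422, 0.001], [-0.0, 0.003, -1.0]]
contact_force: [0.2, 0.4, 0.5]
gripper_width: 0.0854
grip_force: 0.0
```

Run:
```python
from h import *
print(sense()['tcp_pos'])
s=shot('wrist')
for r in pinpoint(s,'wide_puck_c')[:1]: print(np.round(r['uv'],1),r['score'],onz(s,r['uv'],.017,True))
to((.6715,.235,.003),.436)
```

```text
[0.67420726 0.23431176 0.00471633]
[314.  268.5] 0.9 [0.67211832 0.23447396 0.017     ]
 shift cm [ 0.18 -0.26  0.2 ] turn [0.004 0.001 0.   ]
```

Emit:
step_arm --rows '[0,0.1,-0.2,0.1,0,0,0,0.5,0.1,-0.2,0.1,0,0,0,0.5,0.1,-0.2,0.1,0,0,0,0.5,0.1,-0.2,0.1,0,0,0,0.5,0.1,-0.2,0.1,0,0,0,0.5,0.1,-0.2,0.1,0,0,0]' --grip_force 35

```text
t: 4.1
tcp_pos: [0.6711, 0.2342, 0.0027]
tool_rot: [[-0.422, 0.906, 0.001], [0.906, 0.422, 0.0], [-0.0, 0.001, -1.0]]
contact_force: [-1.3, -0.5, 6.0]
gripper_width: 0.0584
grip_force: 38.2
```

Run:
```python
from h import *
s=shot('wrist','w2.png'); st=sense(); print(st['tcp_pos'],st['gripper_width'])
for r in pinpoint(s,'wide_puck_c')[:1]: print(np.round(r['uv'],1),r['score'],onz(s,r['uv'],.017,True)-st['tcp_pos'])
```

```text
[0.6711113  0.23420729 0.00266492] 0.0584341465948546
[317.1 272.6] 0.84 [-0.00019586 -0.00020859  0.01433508]
```

Run:
```python
from h import *
to((.514,.3265,.0627),.436)
```

```text
shift cm [ 15.   -10.34  -6.01] turn [0.001 0.    0.   ]
```

Emit:
step_arm --rows '[0.5,0,0,-3,0,0,0,0.5,0,0,-6,0,0,0,0.5,4,-2.7,-6,0,0,0,0.5,8,-5.4,-6,0,0,0,0.5,12,-8.1,-6,0,0,0,0.5,14,-9.7,-6,0,0,0,0.5,15,-10.34,-6,0,0,0,0.5,15,-10.34,-6,0,0,0,0.5,15,-10.34,-6,0,0,0]'

```text
t: 5.1
tcp_pos: [0.5152, 0.3263, 0.0619]
tool_rot: [[-0.422, 0.906, 0.002], [0.906, 0.422, 0.0], [-0.001, 0.002, -1.0]]
contact_force: [0.6, 0.6, -1.1]
gripper_width: 0.0582
grip_force: 38.4
```

Run:
```python
from h import *
s=shot('wrist','w3.png'); st=sense(); print(st['tcp_pos'],st['gripper_width'])
for k,z in (('turntable_top',.016),('wide_puck_c',st['tcp_pos'][2]+.0143)):
  for r in pinpoint(s,k)[:1]: print(k,np.round(r['uv'],1),r['score'],onz(s,r['uv'],z,True))
to((.514,.3265,.019),.436)
```

```text
[0.51561814 0.32606575 0.06186527] 0.05838197846936507
wide_puck_c [173.  370.9] 0.93 [0.46152746 0.20430447 0.07616527]
 shift cm [ 0.13 -0.11  4.28] turn [ 0.001  0.    -0.002]
```

View pics/w3.png

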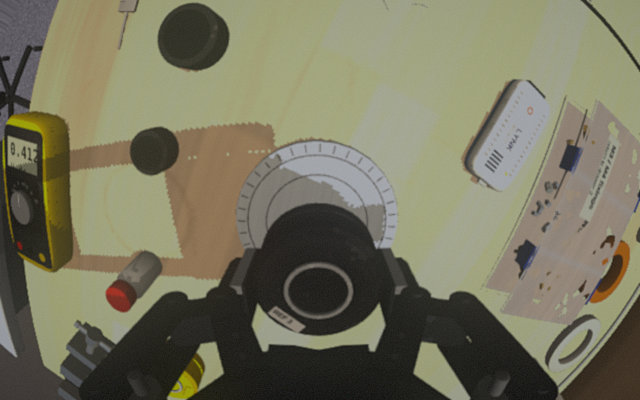

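The puck is held level over the turntable (317,200). I lower it and let go.

Emit:
step_arm --rows '[0.5,0.1,-0.1,2,0,0,0,0.5,0.1,-0.1,3.5,0,0,0,0.5,0.1,-0.1,4.1,0,0,0,0.5,0.1,-0.1,4.25,0,0,0,0.5,0.1,-0.1,4.3,0,0,0,0.5,0.1,-0.1,4.3,0,0,0]'

```text
t: 5.85
tcp_pos: [0.5131, 0.327, 0.0193]
tool_rot: [[-0.422, 0.907, 0.001], [0.907, 0.422, 0.001], [0.0, 0.001, -1.0]]
contact_force: [-0.5, -0.3, -1.2]
gripper_width: 0.0582
grip_force: 38.4
```

Run:
```python
from h import *
st=sense();print(st['contact_force'])
to((.514,.3265,.019),.436)
```

```text
[-0.54141396 -0.27068715 -1.21726632]
 shift cm [-0.08  0.07  0.03] turn [ 0.001 -0.    -0.   ]
```

Emit:
step_arm --rows '[0.5,0,0,0.08,0,0,0,0.3,0,0,0.08,0,0,0,0,0,0,0.08,0,0,0,0,0,0,0.08,0,0,0,0,0,0,0.08,0,0,0,0,0,0,-4,0,0,0,0,0,0,-8,0,0,0,0,0,0,-12,0,0,0,0,0,0,-12,0,0,0]'

```text
t: 6.75
tcp_pos: [0.5162, 0.329, 0.1452]
tool_rot: [[-0.422, 0.906, 0.011], [0.906, 0.422, 0.006], [0.001, 0.012, -1.0]]
contact_force: [0.6, 0.4, 0.9]
gripper_width: 0.0855
grip_force: 0.0
```

Run:
```python
from h import *
to((.477,-.063,.14),1.948); to((.477,-.063,.14),1.948-np.pi)
print(sense()['joints'],sense()['tcp_pos'])
```

```text
shift cm [-33.88 -20.12   0.24] turn [ 0.01   0.009 -1.512]
 shift cm [-33.88 -20.12   0.24] turn [ 0.009 -0.011  1.63 ]
[4.98474139e-01 4.24895551e-01 1.55192324e+00 4.05632639e-06
 1.15241724e+00 6.23349024e-02] [0.5162021  0.32902884 0.14518115]
```

Emit:
step_arm --rows '[0,-33.88,-20.12,0.2,0,0,1.63,0,-33.88,-20.12,0.2,0,0,1.63,0,-33.88,-20.12,0.2,0,0,1.63,0,-33.88,-20.12,0.2,0,0,1.63,0,-33.88,-20.12,0.2,0,0,1.63,0,-33.88,-20.12,0.2,0,0,1.63,0,-33.88,-20.12,0.2,0,0,1.63,0,-33.88,-20.12,0.2,0,0,1.63,0,-33.88,-20.12,0.2,0,0,1.63,0,-33.88,-20.12,0.2,0,0,1.63]'

```text
t: 7.75
tcp_pos: [0.4723, -0.0671, 0.1362]
tool_rot: [[0.879, 0.476, -0.001], [0.476, -0.879, 0.0], [-0.001, -0.001, -1.0]]
contact_force: [-0.1, 0.3, -0.3]
gripper_width: 0.0858
grip_force: 0.0
```

Emit:
step_arm --rows '[0,0,0,0,0,0,0.2,0,0,0,0,0,0,0.2]'

```text
t: 7.95
tcp_pos: [0.4724, -0.0655, 0.1362]
tool_rot: [[0.955, 0.297, -0.001], [0.297, -0.955, 0.0], [-0.001, -0.001, -1.0]]
contact_force: [-0.5, 1.2, -0.1]
gripper_width: 0.0852
grip_force: 0.0
```

```bash
cat >> h.py <<'E'
def top_at(n,xy,h,r,tol=.005,b=None):
    s=shot(n); X=cloud(s)
    if b is None: b={'top':.0011,'side':.0018}[n]
    q=X[(np.hypot(X[...,0]-xy[0],X[...,1]-xy[1])<r)&(abs(X[...,2]-b-h)<tol)]
    (cx,cy),wh,a=cv2.minAreaRect(q[:,:2].astype(np.float32)*1000)
    print(n,len(q),'mean',np.round(q.mean(0),4),'rect',np.round([cx,cy,*wh,a],1))
E
python3 - <<'E'
from h import *
top_at('top',(.514,.327),.05,.05); top_at('top',(.514,.327),.016,.07); top_at('side',(.514,.327),.05,.05)
s=shot('wrist','w4.png'); st=sense(); print(st['tcp_pos'])
for r in pinpoint(s,'probe_tip_c')[:2]: print(np.round(r['uv'],1),r['score'],onz(s,r['uv'],.028,True))
to((.477,-.063,.14),1.948-np.pi)
E
```

```text
top 661 mean [0.5125 0.328  0.0505] rect [512.3 327.8  57.7  57.4   3. ]
top 1364 mean [0.5129 0.3238 0.0172] rect [514.3 326.  109.  107.8   2.7]
side 451 mean [0.5114 0.3333 0.0507] rect [511.6 330.7  56.6  57.9  49.3]
[ 0.4726065  -0.06516105  0.13640489]
[320.2 191.4] 0.6 [ 0.47704344 -0.06581991  0.028     ]
 shift cm [ 0.47 -0.07 -0.35] turn [-0.     0.001 -0.069]
```

View pics/w4.png

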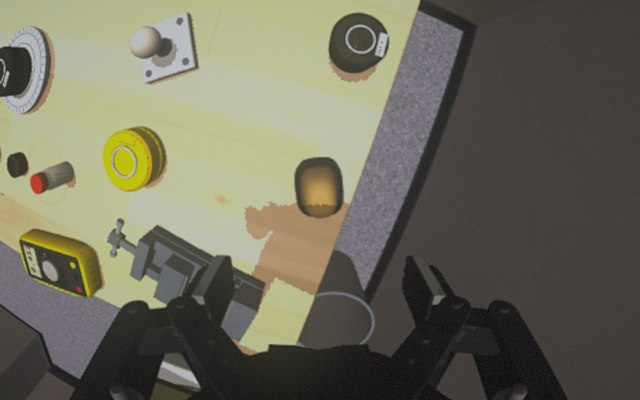

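The probe tip is at (319,187), its long axis upright in the picture. The top camera says the puck lies about 1.8 mm off the turntable's centre, so I first go back and correct that.

Run:
```python
from h import *
to((.5135,.3272,.11),.436-.2)
```

```text
shift cm [ 15.78 -36.15   2.65] turn [-1.000e-03  0.000e+00 -1.499e+00]
```

Emit:
step_arm --rows '[0,15.78,-36.15,2.6,0,0,-1.5,0,15.78,-36.15,2.6,0,0,-1.5,0,15.78,-36.15,2.6,0,0,-1.5,0,15.78,-36.15,2.6,0,0,-1.5,0,15.78,-36.15,2.6,0,0,-1.5,0,15.78,-36.15,2.6,0,0,-1.5,0,15.78,-36.15,2.6,0,0,-1.5,0,15.78,-36.15,2.6,0,0,-1.5,0,15.78,-36.15,2.6,0,0,-1.5,0,15.78,-36.15,2.6,0,0,-1.5]'

```text
t: 9.2
tcp_pos: [0.5139, 0.3292, 0.1101]
tool_rot: [[-0.244, 0.97, -0.0], [0.97, 0.244, -0.0], [-0.0, -0.0, -1.0]]
contact_force: [-0.7, -0.2, -0.4]
gripper_width: 0.0854
grip_force: 0.0
```

Run:
```python
from h import *
s=shot('wrist','w5.png'); st=sense(); print(st['tcp_pos'])
for k,z in (('turntable_top',.016),('wide_puck_c',.033)):
  for r in pinpoint(s,k)[:1]: print(k,np.round(r['uv'],1),r['score'],onz(s,r['uv'],z,True))
# wrist depth cloud (along axis)
v,u=np.mgrid[0:400,0:640]; x=(u-s['cx'])/s['fx'];y=(v-s['cy'])/s['fy'];r=np.hypot(x,y)+1e-9;k=np.tan(np.minimum(r,1.3))/r
d=s['depth']; c=np.stack([x*k*d,y*k*d,d],-1); X=(c-np.array(s['t']))@np.array(s['R']); X[d==0]=np.nan
R0=np.hypot(X[...,0]-.514,X[...,1]-.327)
for h,rr in((.05,.045),(.016,.065)):
    q=X[(R0<rr)&(abs(X[...,2]-h)<.006)]; (cx,cy),wh,a=cv2.minAreaRect(q[:,:2].astype(np.float32)*1000); e=cv2.minEnclosingCircle(q[:,:2].astype(np.float32)*1000)
    print(h,len(q),q.mean(0),cx,cy,wh,e)
to((.514,.327,.019),.236)
```

```text
[0.51376062 0.32831494 0.11015065]
wide_puck_c [316.7 208.9] 0.78 [0.51315963 0.32855135 0.033     ]
0.05 5108 [0.511995   0.33054919 0.05010479] 512.3057250976562 327.9149169921875 (58.649017333984375, 60.384910583496094) ((512.5263671875, 327.8057556152344), 30.66278076171875)
0.016 7649 [0.51238891 0.3368182  0.0169894 ] 514.1380004882812 327.0631408691406 (109.10494232177734, 109.69351196289062) ((514.09814453125, 326.7501525878906), 55.27354049682617)
 shift cm [-0.03  0.01  9.14] turn [-0.001  0.    -0.002]
```

View pics/w5.png

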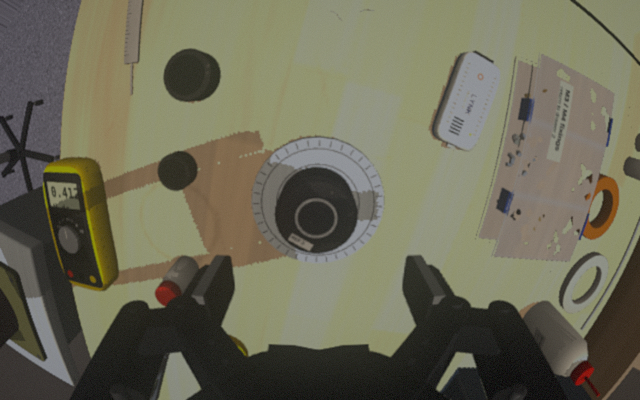

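The wrist picture shows the puck at (316,208) inside the disc; its depth confirms the offset of (+1.7, −1.0) mm. I re-grip and shift.

Emit:
step_arm --rows '[0,0,-0.15,4,0,0,0,0,0,-0.15,8,0,0,0,0,0,-0.15,8.9,0,0,0,0,0,-0.15,8.9,0,0,0,0,0,-0.15,8.9,0,0,0]'

```text
t: 9.85
tcp_pos: [0.5139, 0.327, 0.023]
tool_rot: [[-0.232, 0.973, 0.002], [0.973, 0.232, 0.001], [0.0, 0.002, -1.0]]
contact_force: [-0.8, -0.1, 0.7]
gripper_width: 0.0853
grip_force: 0.0
```

Emit:
step_arm --rows '[0.5,0,0,0,0,0,0,0.5,0,0,0,0,0,0,0.5,0,0,0,0,0,0,0.5,0,0,0,0,0,0,0.5,0,0,0,0,0,0]' --grip_force 25

```text
t: 10.35
tcp_pos: [0.5141, 0.3273, 0.024]
tool_rot: [[-0.234, 0.972, 0.003], [0.972, 0.234, 0.002], [0.001, 0.004, -1.0]]
contact_force: [-0.1, -0.4, 5.6]
gripper_width: 0.0581
grip_force: 26.3
```

Run:
```python
from h import *
print(sense()['tcp_pos']); to((.5141,.3269,.021),.236)
```

```text
[0.51408471 0.32731323 0.02396914]
 shift cm [-0.04 -0.01  0.3 ] turn [ 0.004 -0.001 -0.   ]
```

Emit:
step_arm --rows '[0.5,-0.15,0,0,0,0,0,0.5,-0.15,0,0,0,0,0,0.5,-0.15,0,0,0,0,0,0,-0.15,0,0,0,0,0,0,-0.15,0,0,0,0,0,0,-0.15,0,0,0,0,0,0,-0.15,0,-4,0,0,0,0,-0.15,0,-8.8,0,0,0,0,-0.15,0,-8.8,0,0,0,0,-0.15,0,-8.8,0,0,0]'

```text
t: 11.35
tcp_pos: [0.5141, 0.3256, 0.1113]
tool_rot: [[-0.234, 0.972, 0.003], [0.972, 0.234, 0.001], [0.001, 0.003, -1.0]]
contact_force: [0.1, -0.2, 0.2]
gripper_width: 0.0853
grip_force: 0.0
```

```bash
cat >> h.py <<'E'
def wcloud(s):
    v,u=np.mgrid[0:400,0:640]; x=(u-s['cx'])/s['fx'];y=(v-s['cy'])/s['fy'];r=np.hypot(x,y)+1e-9;k=np.tan(np.minimum(r,1.3))/r
    d=s['depth']; c=np.stack([x*k*d,y*k*d,d],-1); X=(c-np.array(s['t']))@np.array(s['R']); X[d==0]=np.nan; return X
def wtop(X,xy,h,r,tol=.006):
    q=X[(np.hypot(X[...,0]-xy[0],X[...,1]-xy[1])<r)&(abs(X[...,2]-h)<tol)][:,:2].astype(np.float32)*1000
    (cx,cy),wh,a=cv2.minAreaRect(q); print(len(q),'rect',np.round([cx,cy,*wh,a],1),'circ',np.round(cv2.minEnclosingCircle(q)[0],1))
E
python3 - <<'E'
from h import *
s=shot('wrist');X=wcloud(s)
wtop(X,(.514,.327),.05,.045); wtop(X,(.514,.327),.016,.065)
to((.477,-.064,.12),1.948-np.pi)
E
```

```text
5113 rect [513.9 328.3  59.7  59.4  12.1] circ [513.9 327.5]
7698 rect [514.2 326.6 109.2 109.   57.3] circ [514.1 327. ]
 shift cm [-36.98 -12.58  -1.02] turn [-0.    0.    1.43]
```

Emit:
step_arm --rows '[0,-36.98,-12.58,-1,0,0,1.43,0,-36.98,-12.58,-1,0,0,1.43,0,-36.98,-12.58,-1,0,0,1.43,0,-36.98,-12.58,-1,0,0,1.43,0,-36.98,-12.58,-1,0,0,1.43,0,-36.98,-12.58,-1,0,0,1.43,0,-36.98,-12.58,-1,0,0,1.43,0,-36.98,-12.58,-1,0,0,1.43,0,-36.98,-12.58,-1,0,0,1.43,0,-36.98,-12.58,-1,0,0,1.43]'

```text
t: 12.4
tcp_pos: [0.4754, -0.0653, 0.118]
tool_rot: [[0.933, 0.36, -0.004], [0.36, -0.933, 0.001], [-0.004, -0.002, -1.0]]
contact_force: [0.1, 0.2, -0.1]
gripper_width: 0.0852
grip_force: 0.0
```

Run:
```python
from h import *
s=shot('wrist');X=wcloud(s); print(sense()['tcp_pos'])
c=(.477,-.064)
for h in (.024,.03,.04,.055): wtop(X,c,h,.05,.004)
q=X[(np.hypot(X[...,0]-c[0],X[...,1]-c[1])<.05)&(X[...,2]>.008)][:,:2].astype(np.float32)*1000
print(cv2.minAreaRect(q))
for r in pinpoint(s,'probe_tip_c')[:1]: print(np.round(r['uv'],1),r['score'],onz(s,r['uv'],.028,True))
```

```text
[ 0.47543009 -0.0646111   0.11796101]
973 rect [477.8 -64.1  50.2  41.5  22.8] circ [476.8 -64.2]
159 rect [485.8 -60.2  22.4  32.3  25.9] circ [481.5 -62.2]
267 rect [482.2 -60.7  26.7  32.   37.5] circ [479.8 -61.7]
989 rect [478.  -65.5  29.5  22.6  20.4] circ [477.8 -65.3]
((477.6839294433594, -63.63867950439453), (50.16167449951172, 99.3133316040039), 23.27813148498535)
[319.8 201.7] 0.91 [ 0.4767155  -0.06625851  0.028     ]
```

Run:
```python
from h import *
to((.4775,-.0642,.001),-1.178)
s=shot('top');X=cloud(s); m=(abs(X[...,0]-.44)<.085)&(abs(X[...,1]+.064)<.12)&(X[...,2]>.008)&(X[...,2]<.3)
import collections
q=X[m]; q=q[np.hypot(q[:,0]-.4775,q[:,1]+.0642)>.04]; print(len(q), q[:,0].max() if len(q) else '', q[:,2].max())
```

```text
shift cm [ 0.21  0.11 11.71] turn [-0.002  0.003 -0.018]
738 0.4783127338296868 0.23892504011983481
```

Emit:
step_arm --rows '[0,0.21,0.05,3,0,0,-0.02,0,0.21,0.05,7,0,0,-0.02,0,0.21,0.05,10,0,0,-0.02,0,0.21,0.05,10,0,0,-0.02]'

```text
t: 12.95
tcp_pos: [0.4755, -0.0621, 0.016]
tool_rot: [[0.921, 0.389, -0.01], [0.389, -0.921, 0.002], [-0.008, -0.006, -1.0]]
contact_force: [-0.9, -0.6, 0.3]
gripper_width: 0.0853
grip_force: 0.0
```

Run:
```python
from h import *
s=shot('wrist','w6.png')
print(sense()['contact_force']); to((.4775,-.0642,.001),-1.178)
```

```text
[ 0.59081864  0.28391342 -0.05025321]
 shift cm [-0.01  0.18  1.68] turn [-0.004  0.005  0.006]
```

View pics/w6.png

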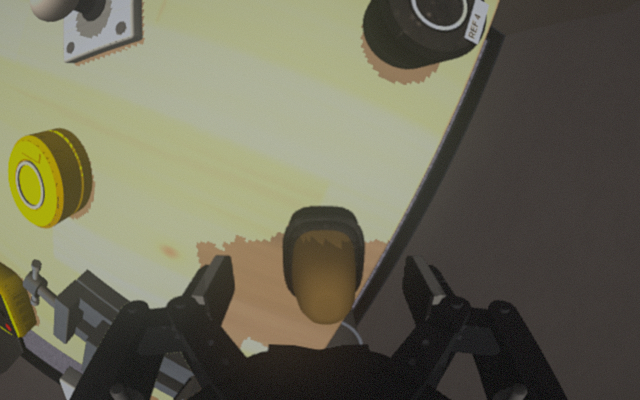

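The probe tip stands between the open fingers at (322,265), aligned with them. I finish descending and grip.

Emit:
step_arm --rows '[0,0,0.12,1.5,0,0,0,0,0,0.12,1.5,0,0,0,0,0,0.12,1.5,0,0,0,0.7,0,0.12,1.5,0,0,0,0.7,0,0.12,1.5,0,0,0,0.7,0,0.12,1.5,0,0,0,0.7,0,0.12,1.5,0,0,0,0.7,0,0.12,1.5,0,0,0,0.7,0,0.12,1.5,0,0,0]' --grip_force 30

```text
t: 13.9
tcp_pos: [0.4803, -0.0646, 0.0057]
tool_rot: [[0.922, 0.387, 0.001], [0.387, -0.922, -0.0], [0.001, 0.001, -1.0]]
contact_force: [-0.8, 1.0, 7.0]
gripper_width: 0.0383
grip_force: 29.5
```

Run:
```python
from h import *
s=shot('wrist','w7.png');X=wcloud(s); st=sense(); print(st['tcp_pos'],st['contact_force'])
for h in (.024,.054): wtop(X,(.4775,-.064),h,.045,.004)
to((.514,.3278,.12),-1.178)
```

```text
[ 0.48025648 -0.06458976  0.00568009] [-1.43487687  0.09768879  6.85895366]
2834 rect [480.9 -64.7  46.1  65.4  23.7] circ [484.9 -62.9]
4054 rect [478.8 -63.7  30.8  85.8  22.8] circ [488.2 -59.7]
 shift cm [ 18.29 -34.88 -11.44] turn [ 0.001 -0.001  0.004]
```

Emit:
step_arm --rows '[0.7,0,0,-4,0,0,0,0.7,0,0,-9,0,0,0,0.7,1,-2,-11.4,0,0,0,0.7,3,-6,-11.4,0,0,0,0.7,5,-10,-11.4,0,0,0,0.7,7,-14,-11.4,0,0,0,0.7,9,-18,-11.4,0,0,0,0.7,11,-22,-11.4,0,0,0,0.7,13,-26,-11.4,0,0,0,0.7,15,-30,-11.4,0,0,0]'

```text
t: 14.95
tcp_pos: [0.5019, 0.2718, 0.1189]
tool_rot: [[0.922, 0.387, -0.0], [0.387, -0.922, -0.0], [-0.0, 0.0, -1.0]]
contact_force: [0.8, -0.0, -0.7]
gripper_width: 0.0383
grip_force: 31.0
```

Emit:
step_arm --rows '[0.7,2,-3,0,0,0,0,0.7,3.2,-4.6,0,0,0,0,0.7,3.5,-4.9,0,0,0,0,0.7,3.5,-4.9,0,0,0,0,0.7,3.5,-4.9,0,0,0,0]'

```text
t: 15.45
tcp_pos: [0.515, 0.3274, 0.1185]
tool_rot: [[0.922, 0.386, -0.001], [0.386, -0.922, -0.001], [-0.002, 0.001, -1.0]]
contact_force: [0.6, 0.2, -0.1]
gripper_width: 0.0384
grip_force: 31.0
```

Run:
```python
from h import *
s=shot('wrist','w8.png');st=sense(); print(st['tcp_pos'],st['contact_force'],st['gripper_width'])
to((.5161,.3287,.0557),-1.178)
t=shot('top','t8.png'); X=cloud(t); z=st['tcp_pos'][2]-.0057
c=st['tcp_pos']
for h in (.024,.054):
  try: wtop(X,c[:2],h+z+.001,.04,.004)
  except Exception as e: print(e)
cv2.imwrite('pics/c8.png',np.hstack([s['pixels'][100:400,160:480],cv2.resize(t['pixels'][150:260,190:310],(330,300))]))
```

```text
[0.51507429 0.32724479 0.11861696] [-0.32363031  0.54448713 -1.18255738] 0.038478689498809004
 shift cm [ 0.16 -0.1   6.29] turn [0.001 0.002 0.003]
44 rect [490.8 329.2  22.6   9.1  78.4] circ [493.7 328.6]
1 rect [498.6 321.5   0.    0.    0. ] circ [498.6 321.5]
```

View pics/c8.png

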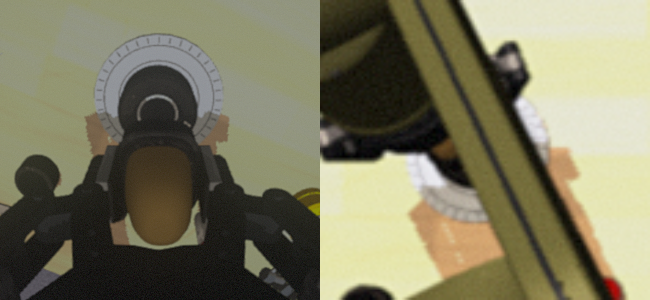

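The probe is held upright above the puck on the disc (wrist crop, probe at (160,195), puck behind it at (157,105)). I lower it gently.

Emit:
step_arm --rows '[0.7,0.16,-0.1,2.5,0,0,0,0.7,0.16,-0.1,4.5,0,0,0,0.7,0.16,-0.1,5.6,0,0,0,0.7,0.16,-0.1,5.9,0,0,0,0.7,0.16,-0.1,6,0,0,0,0.7,0.16,-0.1,6,0,0,0,0.7,0.16,-0.1,6,0,0,0]'

```text
t: 16.25
tcp_pos: [0.5175, 0.3307, 0.0598]
tool_rot: [[0.922, 0.386, 0.002], [0.386, -0.922, 0.001], [0.002, -0.0, -1.0]]
contact_force: [0.5, -0.1, -1.0]
gripper_width: 0.0382
grip_force: 31.0
```

Run:
```python
from h import *
st=sense(); print(st['tcp_pos'],st['contact_force'],st['ft_torque'])
to((.5161,.3287,.0557),-1.178)
s=shot('wrist'); X=wcloud(s); wtop(X,(.514,.327),.016,.065)
```

```text
[0.51746797 0.33067748 0.05978772] [ 0.50078153 -0.07098809 -1.04946175] [0.03187877 0.02010629 0.01616187]
 shift cm [-0.2   0.13  0.41] turn [-0.    -0.002  0.004]
9119 rect [529.  331.4  78.1 109.2  18.8] circ [514.2 326.5]
```

Emit:
step_arm --rows '[0.7,-0.2,0.13,0.2,0,0,0,0.7,-0.2,0.13,0.3,0,0,0,0.7,-0.2,0.13,0.3,0,0,0,0.7,-0.2,0.13,0.3,0,0,0]'

```text
t: 16.7
tcp_pos: [0.5154, 0.3284, 0.0558]
tool_rot: [[0.922, 0.387, -0.0], [0.387, -0.922, -0.0], [-0.0, 0.0, -1.0]]
contact_force: [-0.5, -0.3, 0.0]
gripper_width: 0.038
grip_force: 31.0
```

Run:
```python
from h import *
st=sense(); print(st['tcp_pos'],st['contact_force'],st['ft_torque'])
to((.5161,.3287,.0557),-1.178)
```

```text
[0.5153795  0.32841754 0.05580266] [-0.50674125 -0.2582303   0.01920611] [-0.04718501  0.01462324 -0.01176591]
 shift cm [0.08 0.   0.01] turn [0.    0.    0.004]
```

Emit:
step_arm --rows '[0.7,0.07,0,0.06,0,0,0,0.7,0.07,0,0.06,0,0,0,0.4,0.07,0,0.06,0,0,0,0,0.07,0,0.06,0,0,0,0,0.07,0,0.06,0,0,0,0,0.07,0,-1,0,0,0,0,0.07,0,-4,0,0,0,0,0.07,0,-9,0,0,0,0,0.07,0,-10,0,0,0,0,0.07,0,-10,0,0,0]'

```text
t: 17.7
tcp_pos: [0.5181, 0.3298, 0.1595]
tool_rot: [[0.922, 0.386, 0.006], [0.386, -0.922, 0.003], [0.007, -0.001, -1.0]]
contact_force: [0.5, -0.6, 0.2]
gripper_width: 0.0855
grip_force: 0.0
```

Run:
```python
from h import *
s=shot('wrist','w9.png'); X=wcloud(s); print(sense()['tcp_pos'])
for h,r in((.05,.045),(.074,.04),(.104,.03)): wtop(X,(.514,.327),h,r,.004)
to((.603,-.0545,.16),-.1); to((.603,-.0545,.16),-.1-np.pi/2)
```

```text
[0.51667302 0.32898541 0.15726601]
934 rect [520.  329.4  47.1  59.5  21.4] circ [514.1 327.5]
978 rect [514.5 328.   49.9  41.4  24.2] circ [513.8 327.3]
1078 rect [514.8 326.8  30.7  22.9  23.5] circ [515.  326.8]
 shift cm [-6.86 38.71 -0.3 ] turn [ 1.000e-03 -3.000e-03 -1.074e+00]
 shift cm [-6.86 38.71 -0.3 ] turn [-0.001 -0.003  0.497]
```

View pics/w9.png

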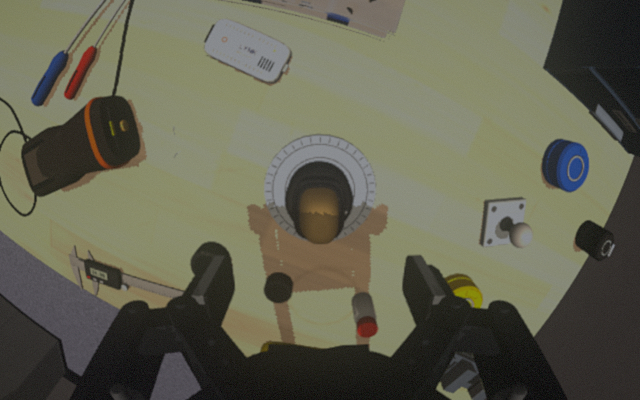

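The probe stands centred (318,215) on the puck within about 0.5 mm. On to the narrow puck.

Emit:
step_arm --rows '[0,-6.86,38.71,1,0,0,-1.392,0,-6.86,38.71,1,0,0,-1.392,0,-6.86,38.71,1,0,0,-1.392,0,-6.86,38.71,1,0,0,-1.392,0,-6.86,38.71,1,0,0,-1.392,0,-6.86,38.71,1,0,0,-1.392,0,-6.86,38.71,1,0,0,-1.392,0,-6.86,38.71,1,0,0,-1.392,0,-6.86,38.71,1,0,0,-1.392,0,-6.86,38.71,1,0,0,-1.392]'

```text
t: 18.75
tcp_pos: [0.6016, -0.0582, 0.1434]
tool_rot: [[-0.218, 0.976, -0.004], [0.976, 0.218, -0.0], [0.0, -0.004, -1.0]]
contact_force: [-0.9, -0.0, 0.2]
gripper_width: 0.0853
grip_force: 0.0
```

Run:
```python
from h import *
s=shot('wrist','w10.png'); X=wcloud(s); print(sense()['tcp_pos'])
wtop(X,(.603,-.0545),.05,.04,.005); wtop(X,(.562,.1125),.012,.045,.004)
to((.603,-.0545,.08),.218)
```

```text
[ 0.60105275 -0.05675959  0.14333317]
2190 rect [603.3 -55.6  43.8  43.8  75.1] circ [603.4 -55.8]
1740 rect [566.9 101.2  56.6  34.1  25.1] circ [566.1 101.7]
 shift cm [0.17 0.27 6.33] turn [-0.004 -0.001  0.006]
```

View pics/w10.png

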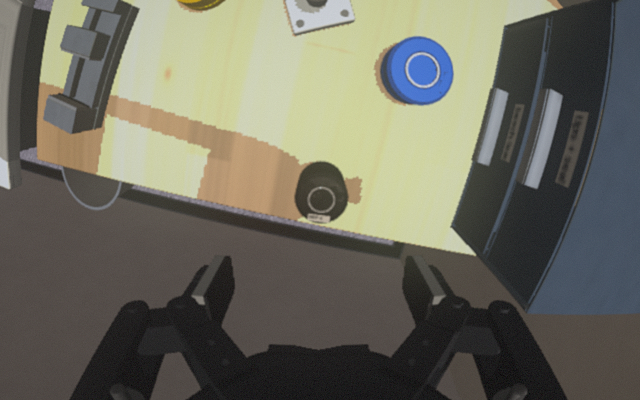

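The narrow puck is at (321,190), with the cabinet well clear on the right. Descend.

Emit:
step_arm --rows '[0,0.1,0.25,4,0,0,0,0,0.1,0.25,8,0,0,0,0,0.1,0.25,12,0,0,0,0,0.1,0.25,13,0,0,0,0,0.1,0.25,13,0,0,0,0,0.1,0.25,13,0,0,0]'

```text
t: 19.4
tcp_pos: [0.6053, -0.0532, 0.0165]
tool_rot: [[-0.216, 0.976, 0.001], [0.976, 0.216, -0.0], [-0.0, 0.001, -1.0]]
contact_force: [-0.3, -1.0, 1.0]
gripper_width: 0.0856
grip_force: 0.0
```

Run:
```python
from h import *
s=shot('wrist'); X=wcloud(s); print(sense()['tcp_pos'])
wtop(X,(.603,-.0545),.05,.03,.005)
to((.6033,-.0556,.012),.218)
```

```text
[ 0.60603278 -0.05335898  0.01732198]
6338 rect [603.1 -54.2  44.2  41.9   6.4] circ [603.2 -55.4]
 shift cm [-0.16 -0.32  0.53] turn [ 0.003  0.001 -0.   ]
```

Emit:
step_arm --rows '[0,-0.16,-0.3,0.4,0,0,0,0,-0.16,-0.3,0.4,0,0,0,0,-0.16,-0.3,0.4,0,0,0,0.6,-0.16,-0.3,0.4,0,0,0,0.6,-0.16,-0.3,0.4,0,0,0,0.6,-0.16,-0.3,0.4,0,0,0,0.6,-0.16,-0.3,0.4,0,0,0,0.6,-0.16,-0.3,0.4,0,0,0,0.6,-0.16,-0.3,0.4,0,0,0]' --grip_force 35

```text
t: 20.35
tcp_pos: [0.6022, -0.0556, 0.0122]
tool_rot: [[-0.216, 0.976, 0.0], [0.976, 0.216, -0.0], [-0.0, 0.0, -1.0]]
contact_force: [-0.7, -0.2, 3.3]
gripper_width: 0.0427
grip_force: 35.7
```

Run:
```python
from h import *
s=shot('wrist'); X=wcloud(s); st=sense();print(st['tcp_pos'],st['gripper_width'])
q=np.array([.6033,-.0556])-st['tcp_pos'][:2]; print('obj rel tool',st['tool_rot'].T[:2,:2]@q)
to((.5379,.2198,.10),.218)
```

```text
[ 0.60219285 -0.05560116  0.01215236] 0.0426682174052907
obj rel tool [-0.00023829  0.0010812 ]
 shift cm [28.28 -0.32 -8.79] turn [ 0.  0. -0.]
```

Emit:
step_arm --rows '[0.6,0,0,-4,0,0,0,0.6,0,0,-8,0,0,0,0.6,0,0,-12,0,0,0,0.6,4,0,-12,0,0,0,0.6,8,-0.1,-12,0,0,0,0.6,12,-0.1,-12,0,0,0,0.6,16,-0.2,-12,0,0,0,0.6,20,-0.2,-12,0,0,0,0.6,24,-0.3,-12,0,0,0,0.6,27,-0.3,-12,0,0,0]'

```text
t: 21.4
tcp_pos: [0.5393, 0.2095, 0.1311]
tool_rot: [[-0.217, 0.976, -0.001], [0.976, 0.217, 0.0], [0.001, -0.001, -1.0]]
contact_force: [-0.8, -0.7, -0.3]
gripper_width: 0.0428
grip_force: 36.3
```

Emit:
step_arm --rows '[0.6,1.2,0,2,0,0,0,0.6,1.28,0,5,0,0,0,0.6,1.28,0,8,0,0,0,0.6,1.28,0,10,0,0,0,0.6,1.28,0,10.5,0,0,0,0.6,1.28,0,10.5,0,0,0,0.6,1.28,0,10.5,0,0,0]'

```text
t: 22.1
tcp_pos: [0.5387, 0.2201, 0.0275]
tool_rot: [[-0.216, 0.976, 0.001], [0.976, 0.216, 0.0], [0.0, 0.001, -1.0]]
contact_force: [0.3, -0.6, -0.7]
gripper_width: 0.043
grip_force: 36.2
```

Run:
```python
from h import *
print(sense()['contact_force'],sense()['tcp_pos']); to((.5379,.2198,.0122),.218)
```

```text
[ 0.26545194 -0.59043178 -0.74667184] [0.5387015  0.22007557 0.02747079]
 shift cm [-0.01 -0.09  1.53] turn [ 0.001 -0.    -0.   ]
```

Emit:
step_arm --rows '[0.6,0,-0.09,1,0,0,0,0.6,0,-0.09,1.4,0,0,0,0.6,0,-0.09,1.4,0,0,0,0.6,0,-0.09,1.4,0,0,0]'

```text
t: 22.5
tcp_pos: [0.5371, 0.2197, 0.0129]
tool_rot: [[-0.216, 0.976, 0.0], [0.976, 0.216, 0.0], [0.0, 0.0, -1.0]]
contact_force: [0.3, -0.6, -1.3]
gripper_width: 0.0428
grip_force: 36.3
```

Run:
```python
from h import *
print(sense()['contact_force'],sense()['tcp_pos']); to((.5379,.2198,.0122),.218)
```

```text
[ 0.29279186 -0.58952345 -1.28218706] [0.5370707  0.21966229 0.01289651]
 shift cm [-0.    0.08  0.07] turn [ 0. -0. -0.]
```

Lower the last bit, release, rise, and measure.

Emit:
step_arm --rows '[0.6,0,0.06,0.1,0,0,0,0.6,0,0.06,0.1,0,0,0,0.3,0,0.06,0.1,0,0,0,0,0,0.06,0.1,0,0,0,0,0,0.06,0.1,0,0,0,0,0,0.06,-1,0,0,0,0,0,0.06,-5,0,0,0,0,0,0.06,-10,0,0,0,0,0,0.06,-13,0,0,0,0,0,0.06,-13,0,0,0]'

```text
t: 23.5
tcp_pos: [0.5414, 0.2211, 0.1491]
tool_rot: [[-0.216, 0.976, 0.011], [0.976, 0.216, 0.004], [0.001, 0.012, -1.0]]
contact_force: [1.3, 0.4, 0.7]
gripper_width: 0.0852
grip_force: 0.0
```

Run:
```python
from h import *
s=shot('wrist','w11.png'); X=wcloud(s); print(sense()['tcp_pos'])
wtop(X,(.538,.22),.05,.035,.005); wtop(X,(.562,.1125),.012,.045,.004);wtop(X,(.514,.327),.016,.065)
to((.3905,.3255,.12),.6)
```

```text
[0.5397227  0.22052392 0.14646456]
2072 rect [538.2 220.   43.1  43.2  17.2] circ [538.  219.7]
1794 rect [562.2 112.5  56.2  57.4  26.7] circ [562.1 112.9]
7028 rect [513.9 326.3 109.  107.9  12.6] circ [514.2 326.6]
 shift cm [ 13.47 -12.32   2.57] turn [ 0.007  0.001 -0.382]
```

View pics/w11.png

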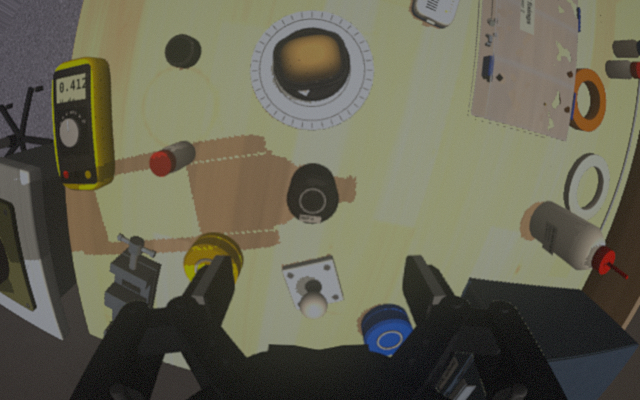

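The narrow puck stands at (314,195), between ball and turntable, within 0.5 mm of half-way. Next the smaller loupe at (183,51).

Emit:
step_arm --rows '[0,13.47,-12.32,2.2,0,0,0.918,0,13.47,-12.32,2.2,0,0,0.918,0,13.47,-12.32,2.2,0,0,0.918,0,13.47,-12.32,2.2,0,0,0.918,0,13.47,-12.32,2.2,0,0,0.918,0,13.47,-12.32,2.2,0,0,0.918,0,13.47,-12.32,2.2,0,0,0.918,0,13.47,-12.32,2.2,0,0,0.918]'

```text
t: 24.35
tcp_pos: [0.387, 0.3242, 0.1197]
tool_rot: [[0.644, 0.765, -0.002], [0.765, -0.644, -0.002], [-0.003, -0.001, -1.0]]
contact_force: [0.4, -0.1, 0.0]
gripper_width: 0.0854
grip_force: 0.0
```

Run:
```python
from h import *
s=shot('wrist','w12.png'); X=wcloud(s); print(sense()['tcp_pos'])
wtop(X,(.3905,.3255),.021,.03,.005);wtop(X,(.391,.4067),.0285,.035,.005)
to((.3905,.3255,.003),-.7)
```

```text
[0.3872994  0.32416478 0.11989854]
1134 rect [390.4 325.4  31.5  30.   50.1] circ [390.3 325.4]
2226 rect [391.1 406.1  42.3  41.3  73.8] circ [390.6 406.5]
 shift cm [ 0.34  0.17 11.69] turn [-0.001  0.002  0.001]
```

View pics/w12.png

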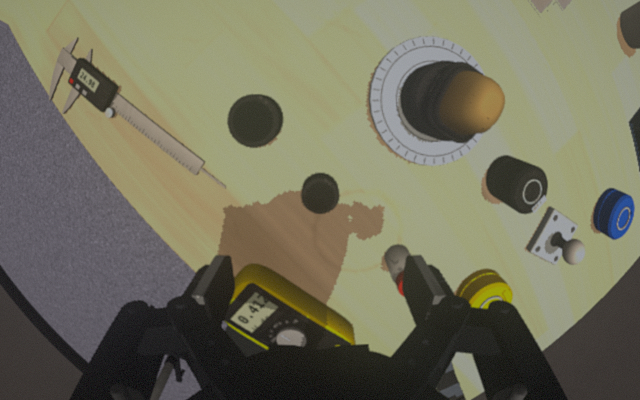

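The smaller loupe is at (320,193), 32 mm across, free all round. Descend.

Emit:
step_arm --rows '[0,0.25,0.1,4,0,0,0,0,0.25,0.1,8,0,0,0,0,0.25,0.1,10.5,0,0,0,0,0.25,0.1,10.5,0,0,0,0,0.25,0.1,10.5,0,0,0]'

```text
t: 24.9
tcp_pos: [0.3903, 0.3256, 0.0155]
tool_rot: [[0.644, 0.765, -0.002], [0.765, -0.644, -0.001], [-0.002, -0.0, -1.0]]
contact_force: [0.5, 0.3, 0.7]
gripper_width: 0.0854
grip_force: 0.0
```

Run:
```python
from h import *
s=shot('wrist'); X=wcloud(s); print(sense()['tcp_pos'])
wtop(X,(.3905,.3255),.021,.022,.005)
to((.3904,.3254,.002),-.7)
```

```text
[0.39116085 0.3262168  0.01637715]
2696 rect [390.4 325.8  31.4  32.   50.8] circ [390.3 325.5]
 shift cm [-0.11 -0.01  1.44] turn [ 0.    -0.001  0.   ]
```

Emit:
step_arm --rows '[0,-0.08,0,1.35,0,0,0,0,-0.08,0,1.35,0,0,0,0,-0.08,0,1.35,0,0,0,0.8,-0.08,0,1.35,0,0,0,0.8,-0.08,0,1.35,0,0,0,0.8,-0.08,0,1.35,0,0,0,0.8,-0.08,0,1.35,0,0,0,0.8,-0.08,0,1.35,0,0,0,0.8,-0.08,0,1.35,0,0,0]' --grip_force 25

```text
t: 25.85
tcp_pos: [0.3903, 0.3255, 0.0028]
tool_rot: [[0.644, 0.765, 0.0], [0.765, -0.644, 0.0], [0.001, 0.0, -1.0]]
contact_force: [-0.7, -0.5, 5.3]
gripper_width: 0.0308
grip_force: 24.5
```

Run:
```python
from h import *
st=sense();print(st['tcp_pos'],st['gripper_width'])
q=np.array([.3904,.3254])-st['tcp_pos'][:2]; o=st['tool_rot'].T[:2,:2]@q; print('obj rel tool',o)
p=np.array([.5381,.2199])-o[0]*st['tool_rot'][:2,0]; print(p,np.round(st['tcp_pos'][2]+.05,4))
to((*p,.12),-.7)
```

```text
[0.39026382 0.32546771 0.0027603 ] 0.03079273540998943
obj rel tool [3.59354645e-05 1.47775952e-04]
[0.53807685 0.21987251] 0.0528
 shift cm [  1.45  18.11 -11.72] turn [ 0.    -0.001  0.   ]
```

Emit:
step_arm --rows '[0.8,0,0,-4,0,0,0,0.8,0,0,-8,0,0,0,0.8,0,0,-11.7,0,0,0,0.8,0.3,4,-11.7,0,0,0,0.8,0.6,8,-11.7,0,0,0,0.8,0.9,12,-11.7,0,0,0,0.8,1.2,16,-11.7,0,0,0,0.8,1.45,18.1,-11.7,0,0,0,0.8,1.45,18.1,-11.7,0,0,0,0.8,1.45,18.1,-11.7,0,0,0]'

```text
t: 26.85
tcp_pos: [0.5369, 0.2198, 0.1187]
tool_rot: [[0.645, 0.764, -0.002], [0.764, -0.645, 0.0], [-0.001, -0.002, -1.0]]
contact_force: [-1.0, 1.4, -0.2]
gripper_width: 0.0312
grip_force: 25.1
```

Emit:
step_arm --rows '[0.8,0,0,3,0,0,0,0.8,0,0,5,0,0,0,0.8,0,0,5.7,0,0,0,0.8,0,0,5.7,0,0,0,0.8,0,0,5.7,0,0,0]'

```text
t: 27.35
tcp_pos: [0.5376, 0.2206, 0.0629]
tool_rot: [[0.643, 0.765, 0.0], [0.765, -0.643, 0.0], [0.0, 0.0, -1.0]]
contact_force: [-0.1, 0.2, -0.2]
gripper_width: 0.031
grip_force: 25.1
```

Run:
```python
from h import *
st=sense();print(st['tcp_pos'],st['gripper_width'],st['contact_force'])
to((.5381,.2199,.0533),-.7)
```

```text
[0.53763227 0.22059377 0.0629228 ] 0.03097800670788026 [-0.13954168  0.1577036  -0.17105258]
 shift cm [-0.02  0.08  0.96] turn [ 0.    -0.     0.001]
```

Emit:
step_arm --rows '[0.8,0,0.08,0.5,0,0,0,0.8,0,0.08,0.9,0,0,0,0.8,0,0.08,0.9,0,0,0,0.8,0,0.08,0.9,0,0,0]'

```text
t: 27.75
tcp_pos: [0.5385, 0.2192, 0.0534]
tool_rot: [[0.644, 0.765, 0.0], [0.765, -0.644, 0.0], [0.0, 0.0, -1.0]]
contact_force: [-0.1, 0.5, 0.2]
gripper_width: 0.0309
grip_force: 25.1
```

Run:
```python
from h import *
st=sense();print(st['tcp_pos'],st['gripper_width'],st['contact_force'])
to((.5381,.2199,.0528),-.7)
```

```text
[0.53852421 0.21924076 0.0534123 ] 0.030943843439794772 [-0.06034307  0.47698349  0.20732741]
 shift cm [ 0.02 -0.07  0.06] turn [ 0. -0. -0.]
```

Emit:
step_arm --rows '[0.8,0.02,-0.06,0.07,0,0,0,0.8,0.02,-0.06,0.07,0,0,0,0.5,0.02,-0.06,0.07,0,0,0,0,0.02,-0.06,0.07,0,0,0,0,0.02,-0.06,0.07,0,0,0,0,0.02,-0.06,-1,0,0,0,0,0.02,-0.06,-5,0,0,0,0,0.02,-0.06,-9,0,0,0,0,0.02,-0.06,-12,0,0,0,0,0.02,-0.06,-12,0,0,0]'

```text
t: 28.75
tcp_pos: [0.5416, 0.2211, 0.1794]
tool_rot: [[0.644, 0.765, 0.011], [0.765, -0.644, 0.003], [0.009, 0.006, -1.0]]
contact_force: [1.3, -1.1, -0.5]
gripper_width: 0.0854
grip_force: 0.0
```

Emit:
step_arm --rows '[0,0,0,0,0,0,0,0,0,0,0,0,0,0]'

```text
t: 28.95
tcp_pos: [0.5372, 0.2196, 0.1726]
tool_rot: [[0.644, 0.765, -0.002], [0.765, -0.644, -0.001], [-0.002, -0.001, -1.0]]
contact_force: [0.0, -0.0, -0.8]
gripper_width: 0.0853
grip_force: 0.0
```

Run:
```python
from h import *
s=shot('wrist','w13.png'); X=wcloud(s); print(sense()['tcp_pos'])
wtop(X,(.538,.22),.05,.035,.004); wtop(X,(.538,.22),.071,.035,.005); wtop(X,(.562,.1125),.012,.045,.004)
wtop(X,(.514,.327),.104,.03,.004);wtop(X,(.514,.327),.074,.04,.004)
t=shot('side','s13.png')
cv2.imwrite('pics/f.png',np.vstack([s['pixels'][:300,:],t['pixels'][120:320,:]]))
```

```text
[0.53698666 0.21944978 0.17211559]
613 rect [539.9 222.8  37.3  44.   58.3] circ [538.4 219.8]
1096 rect [539.2 219.8  30.9  31.   31.6] circ [539.  219.6]
1674 rect [562.3 112.4  56.6  57.   27.1] circ [562.1 112.9]
986 rect [514.4 326.5  30.3  24.   32.9] circ [514.5 326.4]
848 rect [513.7 326.1  52.5  41.6  27.9] circ [513.6 327. ]
```

View pics/f.png

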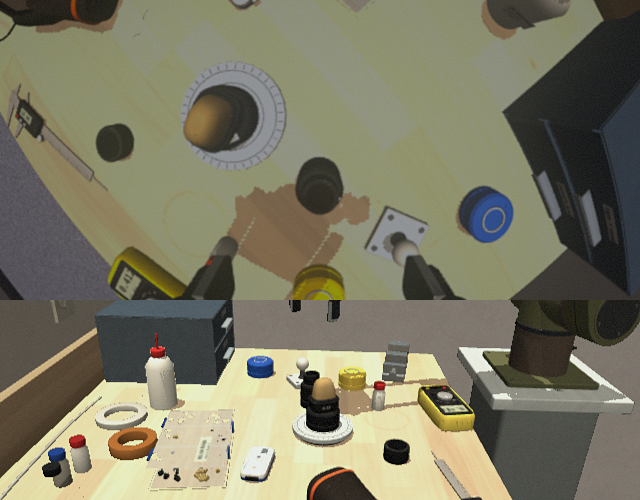

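Both stacks stand upright: the loupe is on the narrow puck at (320,185), and the probe is on the wide puck at (235,117). Each is centred to about 1 mm. The gripper is clear and the vial and debug probe are untouched.

```bash
python3 -c "from bench import job_done; print(job_done())"
```

```text
the job is handed in; nothing more can be done
None
```

The job is handed in: the probe tip stands on the wide puck on the turntable and the loupe on the narrow puck half-way to the ball, each centred within about 1 mm, upright and released, with the vial and debug probe untouched.

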